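# Switch the bench supply off at the toggle behind it

## Task

Switch off the bench power supply: reach over to its back, feel for the left-hand one of the two toggle switches there (left as seen from the robot) and gently press its bat down past centre until it snaps fully down. Leave the right-hand toggle up, and do not disturb the circuit board lying on the supply or the bottle standing beside it.

Things in the scene. Friction and masses are not known exactly. Their poses are not given: they have to be found in the camera images.
- supply: Grey bench power supply, black front, 110 (x) x 220 (y) x 65 (z) mm, fixed to the table. Origin: centre of its underside, on the table; x points from front to back, y to its left as the robot sees it, z up. Flat back face at x = +55 mm. Only two alike metal toggle switches stand out of it. Where they sit along y differs each time and is not tracked: feel or look for them.
- supply_back (a point): Middle of the back face, 40 mm above the table: the height of both bats' pivots, which are 8 mm behind the face. Axes as the supply's. The left toggle's axis is somewhere in y = -10 to +80 mm from here, the right one's 48 to 75 mm to the right of that. Each bat is a round rod, 28 mm from pivot to tip, 9 mm thick near the tip, 6 mm at the pivot; collar 17 mm across at its root.
- left_toggle (a joint): Bat angle of the left-hand toggle (the one to flip), rad: 0 = up (points backwards and 22 degrees upwards, tip 10 mm above pivot height), 0.38 = level, 0.76 = fully down (22 degrees downwards). It pivots only up and down and is rigid sideways. Pressing it down takes about 4 N at the tip at first, less towards level; past level it snaps down by itself.
- right_toggle (a joint): Bat angle of the right-hand toggle, same kind and meaning; starts up at 0 and must stay up.
- circuit_board: Small green circuit board, 50 x 72 x 13 mm, lying loose on top of the supply. Origin: centre of its underside.
- flux_bottle: Small white bottle with a red cap and needle, 29 mm across, 95 mm tall, standing loose on the table at the right of the supply. Origin: centre of its underside.

How it is judged:
By the outcome, as a careful person would: the job done as asked, in the order asked, and still so for the second after the job is handed in, with the robot touching nothing.
It also fails if it takes over 45 s, if anything falls off the work surface, if the arm or the gripper's body presses on something with over 40 N, if the wrist force passes 120 N, or if a joint passes its speed limit or range.

## Robot

A 6-joint arm with a two-finger parallel gripper is mounted at the origin on the work surface; the furniture and walls round the work are solid. World frame = base frame: x ahead of the robot, y to its left, z up, the work surface at z = 0. Lengths are in m, angles in degrees, forces in N, time in s.
With the tool pointing down it reaches from about 0.4 to 0.825 m from the base axis. Payload 7 kg.
Tool frame: the origin (TCP) lies at the very end of the fingers, on their centre line; the grasp point (between the pads) lies 19 mm behind it (ctrl.grip_depth is the distance from the TCP to the grasp point, in m); z points along the fingers, y is the line along which they close (so a half turn about z gives the same grasp; the last joint's range is limited). The gripper opens to 88 mm and grips with 3 to 60 N. Pads are 19 mm wide; open, the fingers measure 130 mm over their backs; the gripper's body (78 mm by 193 mm) begins 47 mm behind the grasp point.
Start: joints at [-48.868, 20.546, 0.682, 0, -70.136, -16.507], TCP at [0.281, -0.614, 0.193] pointing down, gripper open.
Joint ranges: [-176.03, 176.03], [-82.01, 121.73], [-58.28, 71.71], [-173.87, 95.51], [-174.79, -0.11], [-173.66, 173.66]. Speed limits (degrees/s): [136.94, 136.94, 172.46, 180, 180, 180].

## Interface

Orientations are given as [roll, pitch, yaw] about the fixed x, y, z axes, in that order (R = Rz(yaw) Ry(pitch) Rx(roll)).
In Python, from plant import get_obs, eyes, ctrl, spotter gives the robot as it stands.
- The arm moves only by the shell command python3 -m crank 'ROWS'. ROWS is JSON, one flat list of numbers, 7 for each row, row after row: the turn, a rotation vector about the tool's x, y, z in rad, then the shift along the tool's x, y, z in mm, then the opening, from 0 (shut) to 1 (fully open). A call has 1 to 5 rows; each row shifts and turns the commanded pose from where the row before left it, along the tool's axes as they then stand; what a row does not reach is not made up. A row lasts 1/8 s, in which the tool goes at most 62.5 mm and 10.7 degrees, less where a joint would pass 70% of its speed; a pose out of reach is approached as far as the arm can. A call is refused whole if a number of a shift passes 62.5 or a number of a turn 0.188, either way. A call with a gripper value outside its range is refused whole. The fingers move at their own pace and stop on an object; the grip force is fixed at half the most. Time passes only in rows, so rows that do not move let the fingers close. It gives the time, the measured TCP pose, the force, the opening and the grip force at its end, in the units of the state.
- get_obs(): the state, without advancing time (a new reading comes with each control period).
- eyes.snapshot(name): name is "side" or "top" or "wrist"; returns the picture (384x512x3 uint8, blue, green, red); there is no depth.
- eyes.camera_model(name): a dict with "fx", "fy", "cx", "cy" (pixels), "D" ([k1, k2, p1, p2, k3] as OpenCV has them; the pictures are not rectified), "extrinsics" (4x4, takes a point from camera to world coordinates). Camera axes: x right, y down, z forward; pixel columns grow to the right and rows downward; lengths in m; the calibration is good to about 2 mm. A picture is of the moment at which its call begins: read the wrist's pose just before it. camera_model takes no time and is no camera call; for the wrist camera it gives the pose at the moment of the call.
- ctrl.close_job(): hands the job in; it is judged then, once.
Trained networks look in the newest picture that a camera, given by its name, has taken for a name from the list of things; names that differ only in an ending like _2 or _b are one class to them, and where a whole thing is asked for, a point or a joint stands for the part that bears it (a point fixed in the world has none). Each returns a list of dicts, best first, with "p" (0 to 1); they miss things now and then, are a little off and sometimes report something else, mostly with a low value. They report only what shows in the picture. A call takes as long as a camera call.
- spotter.outline_of(camera, target): "region" (384x512 bool, what is visible of it) and "rect" ([left, top, width, height] in pixels, round what is visible of it).
- spotter.place_of(camera, target): "location" ([column, row] in pixels: a listed point, or the origin of a listed thing).
The state is a dict: "clock": time; "joint_pos": joint angles; "qvel": joint speeds; "tau": joint torques, N m; "tool_pos": TCP position; "orientation": TCP orientation; "force": force on the tool from outside, world axes, zero at the start; "moment": the same for the moment, N m; "opening": finger opening in m; "gripper_force": force on a finger pad.
Only numpy, scipy, OpenCV 4.12 (cv2) and the standard library are available. Lean on these libraries where they do the work, as an engineer would, in place of code of your own. Each camera call takes 0.05 s, during which the arm holds its last target. There are 200 camera calls.

## Working session

There is one attempt and no reset: what is moved stays moved. The work goes in short steps, Python scripts to look and compute and a shell command to move; the robot and the scene stay as the last step left them, time stands still between calls to the robot, and variables do not carry over. Pictures are saved under pics/ and viewed, at most 10 in all, crops included, and the job is handed in when it is done.

```bash
mkdir -p pics; ls; python3 - <<'E'
from plant import get_obs, eyes, ctrl, spotter
import cv2, numpy as np
o=get_obs(); print({k:np.round(v,3).tolist() for k,v in o.items()})
ims=[]
for c in ["side","top","wrist"]:
    im=eyes.snapshot(c); cv2.imwrite(f"pics/{c}0.png",im); ims.append(im)
    m=eyes.camera_model(c); print(c,m["fx"],m["cx"],m["cy"],np.round(m["D"],3),np.round(m["extrinsics"],3).tolist())
    for t in ["supply","supply_back","left_toggle","right_toggle","circuit_board","flux_bottle"]:
        try:
            p=spotter.place_of(c,t)[:1]; 
            print(c,t,[(round(q["p"],2),np.round(q["location"],1).tolist()) for q in p])
        except Exception as e: print(c,t,e)
cv2.imwrite("pics/all.png",cv2.resize(np.hstack(ims[:2]),(800,300)))
E
```

```text
pics
{'clock': 0.0, 'joint_pos': [-48.868, 20.59, 0.633, -0.022, -70.136, -16.508], 'qvel': [0.015, -0.029, -0.078, 0.019, -0.026, -0.008], 'tau': [-0.0, -58.271, 29.307, 6.998, 0.007, -0.0], 'tool_pos': [0.281, -0.613, 0.192], 'orientation': [179.905, -0.007, -155.384], 'force': [0.998, 0.351, -0.509], 'moment': [-0.034, 0.039, -0.006], 'gripper_force': 0.0, 'opening': 0.088}
side 405.86270395307974 261.1132050147382 186.7904876436113 [-0.092  0.     0.     0.     0.   ] [[0.999, -0.03, 0.038, 0.484], [-0.048, -0.672, 0.739, -0.772], [0.003, -0.74, -0.673, 0.629], [0.0, 0.0, 0.0, 1.0]]
side supply [(0.86, [261.5, 207.6])]
side supply_back [(0.97, [282.6, 193.9])]
side left_toggle it knows: circuit_board, flux_bottle, supply, supply_back
side right_toggle it knows: circuit_board, flux_bottle, supply, supply_back
side circuit_board [(0.77, [252.9, 193.8])]
side flux_bottle [(0.56, [253.5, 268.2])]
top 494.90070273460526 264.6809559075627 191.05435867121432 [-0.089  0.     0.     0.     0.   ] [[0.016, -0.997, 0.076, 0.444], [-1.0, -0.017, -0.021, -0.116], [0.022, -0.076, -0.997, 1.016], [0.0, 0.0, 0.0, 1.0]]
top supply [(0.66, [266.8, 197.0])]
top supply_back [(0.69, [266.9, 164.0])]
top left_toggle it knows: circuit_board, flux_bottle, supply, supply_back
top right_toggle it knows: circuit_board, flux_bottle, supply, supply_back
top circuit_board [(0.77, [287.9, 203.5])]
top flux_bottle []
wrist 267.15813266569194 251.44290245759328 192.19310006072732 [-0.058  0.     0.     0.     0.   ] [[-0.416, 0.881, 0.226, 0.22], [0.909, 0.404, 0.103, -0.642], [-0.001, 0.248, -0.969, 0.384], [0.0, 0.0, 0.0, 1.0]]
wrist supply []
wrist supply_back []
wrist left_toggle it knows: circuit_board, flux_bottle, supply, supply_back
wrist right_toggle it knows: circuit_board, flux_bottle, supply, supply_back
wrist circuit_board []
wrist flux_bottle [(0.58, [355.7, 345.1])]
```

View pics/all.png

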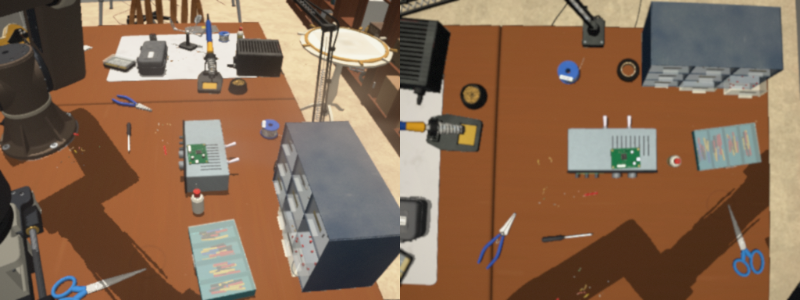

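The top view shows both toggles behind the supply near (605,120) and (629,120) in the combined picture. In full-size pixels that is about (262,154) and (293,154). The parts cabinet stands behind the supply on the right. Next I enlarge both views and compute positions.

```bash
cat > h.py <<'E'
import numpy as np, cv2
from plant import get_obs, eyes, ctrl, spotter
def ray(m,uv):
    K=np.array([[m["fx"],0,m["cx"]],[0,m["fy"],m["cy"]],[0,0,1]])
    n=cv2.undistortPoints(np.array([[uv]],float),K,np.array(m["D"],float)).ravel()
    E=np.array(m["extrinsics"]); d=E[:3,:3]@np.r_[n,1]
    return E[:3,3],d/np.linalg.norm(d)
def onz(m,uv,z):
    o,d=ray(m,uv); return o+d*(z-o[2])/d[2]
def proj(m,P):
    K=np.array([[m["fx"],0,m["cx"]],[0,m["fy"],m["cy"]],[0,0,1]])
    W=np.linalg.inv(np.array(m["extrinsics"]))
    return cv2.projectPoints(np.atleast_2d(P).astype(float),cv2.Rodrigues(W[:3,:3])[0],W[:3,3],K,np.array(m["D"],float))[0][:,0]
E
python3 - <<'E'
from h import *
t=cv2.imread("pics/top0.png"); s=cv2.imread("pics/side0.png")
a=cv2.resize(t[140:240,200:333],(532,400)) ; b=cv2.resize(s[140:290,210:310],(266,400))
cv2.imwrite("pics/z.png",np.hstack([a,b]))
T=eyes.camera_model("top");S=eyes.camera_model("side")
print("origin",onz(T,(266.8,197),0),onz(S,(261.5,207.6),0))
print("back",onz(T,(266.9,164),.04),onz(S,(282.6,193.9),.04))
print("board",onz(T,(287.9,203.5),.065),"bottle",onz(S,(253.5,268.2),0))
E
```

```text
origin [ 0.50916678 -0.14182626  0.        ] [ 0.5165514  -0.14893647  0.        ]
back [ 0.57229403 -0.1400013   0.04      ] [ 0.56109216 -0.14982684  0.04      ]
board [ 0.49311424 -0.18100907  0.065     ] bottle [ 4.93491406e-01 -3.09592624e-01 -1.11022302e-16]
```

View pics/z.png

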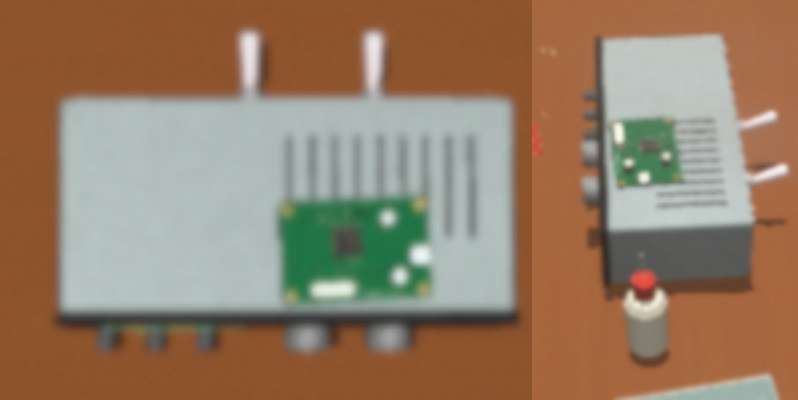

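Crop picture: left toggle is at top-image col 262.5 (tip row ≈148, root ≈164), right toggle at col 293. The board is at the front right of the top, and the bottle is to the right.

```bash
python3 - <<'E'
from h import *
T=eyes.camera_model("top");S=eyes.camera_model("side")
print("corners",[onz(T,p,.065).round(4).tolist() for p in [(215.5,164.7),(328.2,164.7),(215,218.5),(329,218.5)]])
for n,p in dict(Ltip=(262.3,148.2),Rtip=(293.2,148.2)).items(): print(n,onz(T,p,.05).round(4))
# side: crop scale 2.66
for n,p in dict(Ltip=(776,115),Rtip=(787,170)).items():
    print(n,onz(S,(210+(p[0]-532)/2.66,140+p[1]/2.66),.05).round(4))
print("cabinet",[onz(T,(u*1.28-512,v*1.28),z).round(3).tolist() for u,v,z in [(640,85,.05),(645,5,.3),(640,85,0)]])
print("solder spool, cup",onz(T,(568*1.28-512,72*1.28),.03),onz(T,(628*1.28-512,70*1.28),.02))
E
```

```text
corners [[0.5658, -0.04, 0.065], [0.5699, -0.2586, 0.065], [0.462, -0.0414, 0.065], [0.4654, -0.2608, 0.065]]
Ltip [ 0.6022 -0.1302  0.05  ]
Rtip [ 0.6034 -0.1912  0.05  ]
Ltip [ 0.6037 -0.129   0.05  ]
Rtip [ 0.6044 -0.1921  0.05  ]
cabinet [[0.683, -0.218, 0.05], [0.781, -0.201, 0.3], [0.696, -0.224, 0.0]]
solder spool, cup [ 0.71905435 -0.03251833  0.03      ] [ 0.73057607 -0.18960295  0.02      ]
```

```bash
python3 -m crank '[0,0,0.143,0,0,0,0, 0,0,0.143,0,0,0,0, 0,0,0.143,0,0,0,0, 0,0,0,-20,50,0,0, 0,0,0,-20,50,0,0]'; python3 -m crank '[0,0,0,-25,50,0,0, 0,0,0,-25,50,0,0, 0,0,0,-25,50,0,0, 0,0,0,-25,50,0,0, 0,0,0,-25,50,0,0]'
```

```text
clock: 1.38
tool_pos: [0.3212, -0.5127, 0.1926]
orientation: [180.0, -0.0, 180.0]
force: [1.4, 0.6, -0.0]
opening: 0.0436
gripper_force: 0.0
clock: 2.0
tool_pos: [0.4466, -0.2618, 0.1935]
orientation: [-180.0, 0.1, -180.0]
force: [0.9, -0.9, 0.2]
opening: 0.0004
gripper_force: 0.0
```

```bash
python3 -m crank '[0,0,0,-50,44,0,0, 0,0,0,-50,44,0,0, 0,0,0,-50,44,0,0, 0,0,0,0,0,50,0, 0,0,0,0,0,40,0]'; python3 - <<'E'
from h import *
o=get_obs();print(o["tool_pos"],o["force"])
s=eyes.snapshot("side"); w=eyes.snapshot("wrist"); t=eyes.snapshot("top")
W=eyes.camera_model("wrist")
print(proj(W,[[.603,-.130,.05],[.604,-.1915,.05],o["tool_pos"]]))
cv2.imwrite("pics/v.png",np.hstack([cv2.resize(w,(440,330)),cv2.resize(s[140:250,230:350],(360,330))]))
E
```

```text
clock: 2.62
tool_pos: [0.5868, -0.1385, 0.1014]
orientation: [180.0, -0.0, -179.9]
force: [0.5, -0.1, 0.7]
opening: 0.0006
gripper_force: 0.0
[ 0.58683296 -0.1384612   0.10142884] [ 0.51927279 -0.13343179  0.70005858]
[[262.08932812 215.30421808]
 [198.22330496 216.1718659 ]
 [253.72673866 217.33855328]]
```

View pics/v.png

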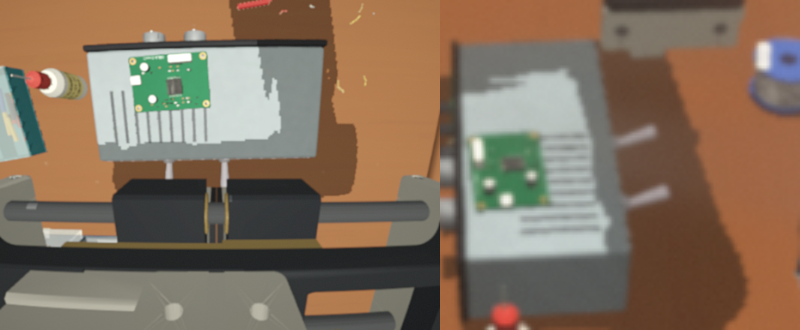

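The wrist view shows the left bat at about (224,175) in the composite, which is raw col 261. That matches my estimate of 262. The board and bottle are undisturbed.

```bash
python3 -m crank '[0,0,0,0,0,0,0, 0,0,0,0,0,0,0]'; python3 - <<'E'
from h import *
o=get_obs();S=eyes.camera_model("side")
p=proj(S,[o["tool_pos"],np.array(o["tool_pos"])+[0,0,.066]]);print(p,(p-[230,140])*3+[440,0])
E
```

```text
clock: 3.02
tool_pos: [0.5879, -0.1397, 0.1053]
orientation: [-180.0, 0.2, -180.0]
force: [0.4, 0.1, 0.1]
opening: 0.0003
gripper_force: 0.0
[[296.54352901 166.68543141]
 [298.62602282 140.19105719]] [[6.39630587e+02 8.00562942e+01]
 [6.45878068e+02 5.73171572e-01]]
```

```bash
python3 -m crank '[0,0,0,-9,10,0,0, 0,0,0,0,0,20,0, 0,0,0,0,0,18,0, 0,0,0,0,0,0,0, 0,0,0,0,0,0,0]'
```

```text
clock: 3.65
tool_pos: [0.5965, -0.1293, 0.066]
orientation: [-180.0, 0.1, -179.9]
force: [-0.1, 0.3, 0.8]
opening: 0.0006
gripper_force: 0.0
```

```bash
python3 -m crank '[0,0,0,0,0,4,0, 0,0,0,0,0,4,0, 0,0,0,0,0,3,0, 0,0,0,0,0,0,0]'; python3 -m crank '[0,0,0,0,0,3,0, 0,0,0,0,0,0,0]';python3 -m crank '[0,0,0,0,0,3,0, 0,0,0,0,0,0,0]'
```

```text
clock: 4.15
tool_pos: [0.5954, -0.1295, 0.0538]
orientation: [-180.0, -0.0, -180.0]
force: [0.1, -0.2, 0.3]
opening: 0.0004
gripper_force: 0.0
clock: 4.4
tool_pos: [0.5955, -0.1295, 0.0508]
orientation: [180.0, -0.0, -180.0]
force: [-0.2, -0.6, 0.8]
opening: 0.0005
gripper_force: 0.0
clock: 4.65
tool_pos: [0.5954, -0.1295, 0.0478]
orientation: [180.0, -0.0, -180.0]
force: [0.7, 0.5, -0.4]
opening: 0.0006
gripper_force: 0.0
```

```bash
python3 -m crank '[0,0,0,0,0,3,0, 0,0,0,0,0,0,0]';python3 -m crank '[0,0,0,0,0,3,0, 0,0,0,0,0,0,0]'; python3 - <<'E'
from h import *
w=eyes.snapshot("wrist"); s=eyes.snapshot("side"); t=eyes.snapshot("top")
cv2.imwrite("pics/c.png",np.hstack([cv2.resize(w[150:250,200:320],(396,330)),cv2.resize(s[140:250,230:350],(360,330))]))
T=eyes.camera_model("wrist");o=get_obs();print((proj(T,[o["tool_pos"],[.603,-.130,.05],[.604,-.1915,.05]])-[200,150])*3.3)
E
```

```text
clock: 4.9
tool_pos: [0.5954, -0.1295, 0.0447]
orientation: [180.0, -0.0, -180.0]
force: [-0.8, -0.6, -0.1]
opening: 0.0002
gripper_force: 0.0
clock: 5.15
tool_pos: [0.5954, -0.1295, 0.0418]
orientation: [180.0, -0.0, -180.0]
force: [0.1, 0.7, -0.4]
opening: 0.0004
gripper_force: 0.0
[[ 172.65484318  215.82180505]
 [ 170.42426562  259.03094912]
 [-103.66078803  262.31254744]]
```

View pics/c.png

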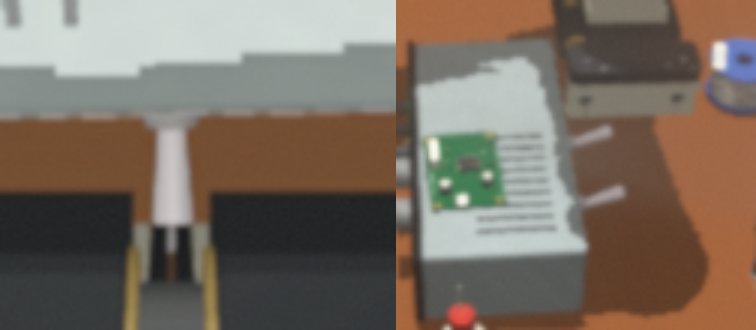

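The wrist crop seems to show the bat between two fingertips with a gap, and there is no contact force. In the side view the left bat is still up. I look once more, enlarged, with the expected fingertip position marked.

```bash
python3 - <<'E'
from h import *
w=eyes.snapshot("wrist"); s=eyes.snapshot("side");o=get_obs()
S=eyes.camera_model("side");W=eyes.camera_model("wrist")
p=np.array(o["tool_pos"])
print("side tcp",(proj(S,[p,[.603,-.13,.05]])-[230,140])*3)
for q in [(287,175),(331,175)]: print("body corner",onz(S,q,p[2]+.066))
print("wrist tcp, grasp, +-10y", ((proj(W,[p,p+[0,0,.019],p+[0,.01,0],p+[0,-.01,0],p+[.01,0,0]])-[210,180])*[8,6]).round().tolist())
a=cv2.resize(w[180:280,210:310],(440,440)) ; a=np.hstack([a,cv2.resize(s[140:250,240:330],(360,440))])
cv2.imwrite("pics/d.png",a)
E
```

```text
side tcp [[203.41425194 138.60751101]
 [214.37565922 130.6418067 ]]
body corner [ 0.56556693 -0.16799696  0.10813615]
body corner [ 0.65265884 -0.17182757  0.10813615]
wrist tcp, grasp, +-10y [[339.0, 213.0], [339.0, 268.0], [444.0, 213.0], [233.0, 213.0], [339.0, 287.0]]
```

View pics/d.png

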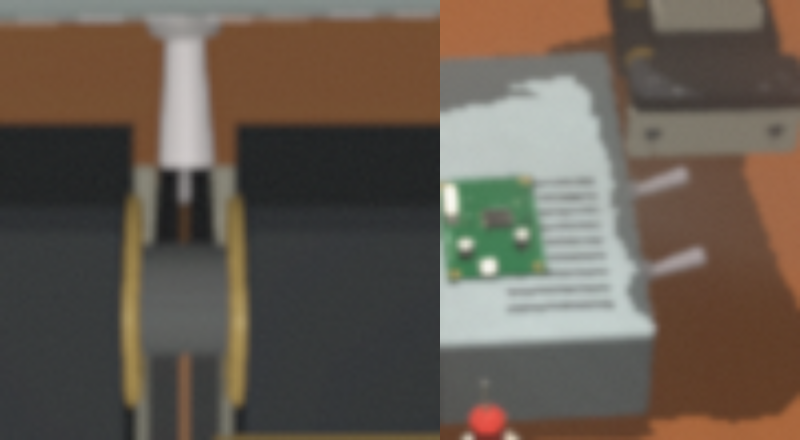

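The fingertips (seam at 185,200) sit directly over the bat but look about 20 mm higher than nominal, and the bat is still up. I keep descending gently and watch the force.

```bash
for i in 1; do python3 -m crank '[0,0,0,0,0,3,0, 0,0,0,0,0,0,0]'; python3 -m crank '[0,0,0,0,0,3,0, 0,0,0,0,0,0,0]'; done; python3 -m crank '[0,0,0,0,0,3,0, 0,0,0,0,0,0,0]'
```

```text
clock: 5.65
tool_pos: [0.5954, -0.1295, 0.0387]
orientation: [180.0, -0.0, -180.0]
force: [-0.2, -0.3, 0.0]
opening: 0.0003
gripper_force: 0.0
clock: 5.9
tool_pos: [0.5954, -0.1295, 0.0357]
orientation: [180.0, -0.0, -180.0]
force: [-0.4, -0.1, -0.2]
opening: 0.0003
gripper_force: 0.0
clock: 6.15
tool_pos: [0.5954, -0.1295, 0.0328]
orientation: [-180.0, -0.0, -180.0]
force: [0.9, -0.8, -0.5]
opening: 0.0004
gripper_force: 0.0
```

```bash
python3 - <<'E'
from h import *
w=eyes.snapshot("wrist"); s=eyes.snapshot("side"); t=eyes.snapshot("top")
o=get_obs();p=np.array(o["tool_pos"]);print(p)
for c,im in (("wrist",w),("side",s),("top",t)):
    m=eyes.camera_model(c); q=proj(m,[p,p+[0,0,.019]]); print(c,q.round(1).tolist())
    for a in q: im[int(round(a[1])),int(round(a[0]))]=(0,0,255)
a=np.hstack([cv2.resize(w[180:280,200:300],(400,400),interpolation=0),cv2.resize(s[120:220,250:350],(400,400),interpolation=0)])
cv2.imwrite("pics/e.png",a)
cv2.imwrite("pics/e2.png",cv2.resize(t[60:210,180:380],(800,600)))
E
```

```text
[ 0.59561497 -0.12950924  0.03304751]
wrist [[252.3, 215.4], [252.4, 224.6]]
side [[297.5, 189.3], [298.1, 182.8]]
top [[261.8, 152.8], [261.9, 151.3]]
```

View pics/e.png

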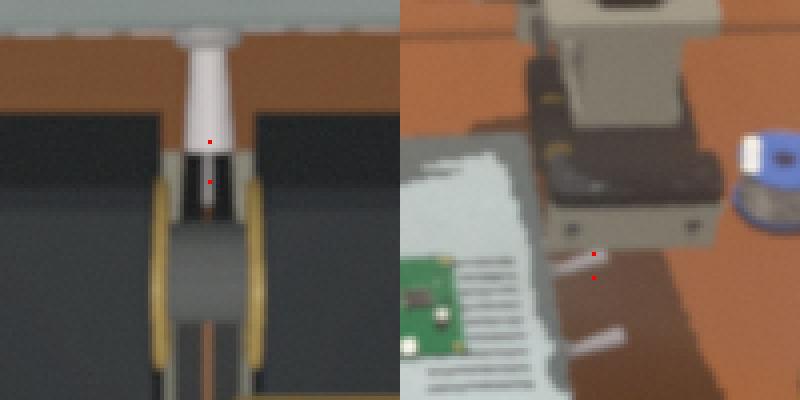

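The side view shows no fingertip at the nominal TCP (dot at 593,278), so the real tips are higher. The bat is below the tips, visible through the seam. I continue down, watching the force.

```bash
python3 -m crank '[0,0,0,0,0,3,0, 0,0,0,0,0,0,0]'; python3 -m crank '[0,0,0,0,0,3,0, 0,0,0,0,0,0,0]';  python3 -m crank '[0,0,0,0,0,3,0, 0,0,0,0,0,0,0]'
```

```text
clock: 6.55
tool_pos: [0.5954, -0.1295, 0.0297]
orientation: [180.0, -0.0, -180.0]
force: [-0.1, -0.7, -0.2]
opening: 0.0004
gripper_force: 0.0
clock: 6.8
tool_pos: [0.5954, -0.1295, 0.0267]
orientation: [180.0, -0.0, -180.0]
force: [-0.3, 0.1, 0.2]
opening: 0.0003
gripper_force: 0.0
clock: 7.05
tool_pos: [0.5954, -0.1295, 0.0238]
orientation: [-180.0, -0.0, -180.0]
force: [0.1, 0.7, -0.5]
opening: 0.0003
gripper_force: 0.0
```

View pics/e2.png

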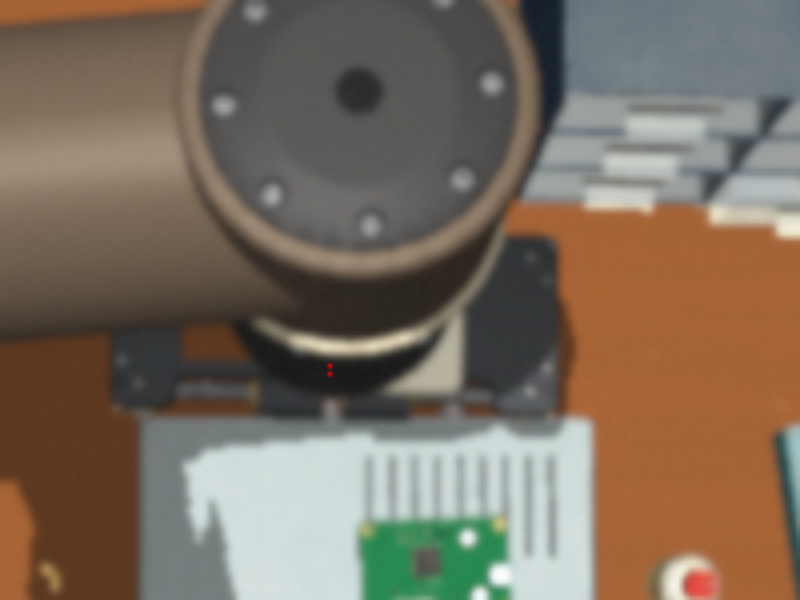

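```bash
python3 -m crank '[0,0,0,0,0,3,0, 0,0,0,0,0,0,0]'; python3 -m crank '[0,0,0,0,0,3,0, 0,0,0,0,0,0,0]'; python3 - <<'E'
from h import *
w=eyes.snapshot("wrist"); s=eyes.snapshot("side")
cv2.imwrite("pics/f.png",np.hstack([cv2.resize(w[180:280,200:300],(400,400)),cv2.resize(s[120:220,250:350],(400,400))]))
E
```

```text
clock: 7.3
tool_pos: [0.5956, -0.1295, 0.0209]
orientation: [-180.0, -0.0, -180.0]
force: [-0.5, -0.3, -0.2]
opening: 0.0005
gripper_force: 0.0
clock: 7.55
tool_pos: [0.5965, -0.1295, 0.0186]
orientation: [-180.0, 0.1, -179.9]
force: [0.2, 0.3, 4.9]
opening: 0.0007
gripper_force: 2.2
```

View pics/f.png

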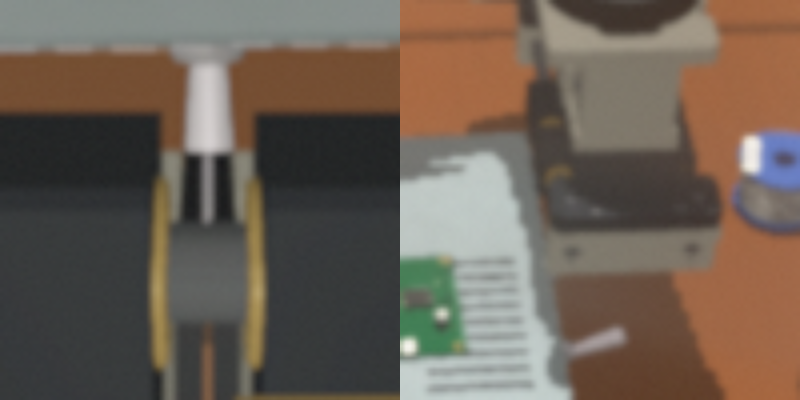

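Contact: 4.9 N upward, about what the bat should need. The tips sit squarely over the left bat at (207,155), and the right bat is clear. I press on in small steps.

```bash
python3 -m crank '[0,0,0,0,0,2,0, 0,0,0,0,0,0,0]'; python3 -m crank '[0,0,0,0,0,1,0, 0,0,0,0,0,0,0]'
```

```text
clock: 7.9
tool_pos: [0.597, -0.1295, 0.0167]
orientation: [-180.0, 0.1, -179.9]
force: [2.9, 0.1, 5.6]
opening: 0.0002
gripper_force: 2.2
clock: 8.15
tool_pos: [0.5951, -0.1295, 0.0148]
orientation: [180.0, -0.0, -180.0]
force: [0.5, -1.0, 2.4]
opening: 0.0004
gripper_force: 1.3
```

```bash
python3 -m crank '[0,0,0,0,0,2,0, 0,0,0,0,0,0,0]'; python3 -m crank '[0,0,0,0,0,2,0, 0,0,0,0,0,0,0]'; python3 -m crank '[0,0,0,0,0,2,0, 0,0,0,0,0,0,0]'
```

```text
clock: 8.4
tool_pos: [0.5941, -0.1295, 0.0121]
orientation: [180.0, -0.2, -180.0]
force: [1.2, 1.1, 0.9]
opening: 0.0002
gripper_force: 0.2
clock: 8.65
tool_pos: [0.5948, -0.1295, 0.0104]
orientation: [180.0, -0.1, -180.0]
force: [0.3, -0.6, 0.1]
opening: 0.0006
gripper_force: 0.0
clock: 8.9
tool_pos: [0.5953, -0.1295, 0.0088]
orientation: [180.0, -0.0, -180.0]
force: [0.5, -0.2, 1.2]
opening: 0.0001
gripper_force: 0.0
```

Force dropped to zero, so it has snapped. I retreat straight up, then sideways, to check.

```bash
python3 -m crank '[0,0,0,0,0,-20,0, 0,0,0,0,0,-40,0, 0,0,0,0,0,-50,0, 0,0,0,0,0,-50,0, 0,0,0,0,0,-10,0]'; python3 -m crank '[0,0,0,30,50,0,0, 0,0,0,30,50,0,0, 0,0,0,30,50,0,0, 0,0,0,0,0,0,0, 0,0,0,0,0,0,0]'; python3 - <<'E'
from h import *
t=eyes.snapshot("top"); s=eyes.snapshot("side"); print(get_obs()["force"])
cv2.imwrite("pics/g.png",np.hstack([cv2.resize(t[130:230,205:335],(440,338)),cv2.resize(s[150:290,220:330],(266,338))]))
E
```

```text
clock: 9.52
tool_pos: [0.5977, -0.1296, 0.1835]
orientation: [-180.0, 0.4, -179.9]
force: [0.7, 0.4, -0.6]
opening: 0.0003
gripper_force: 0.0
clock: 10.15
tool_pos: [0.5054, 0.0207, 0.179]
orientation: [-180.0, -0.0, -179.9]
force: [-0.0, -1.0, 0.1]
opening: 0.0004
gripper_force: 0.0
[-0.50945766 -0.11029558 -1.18641586]
```

View pics/g.png

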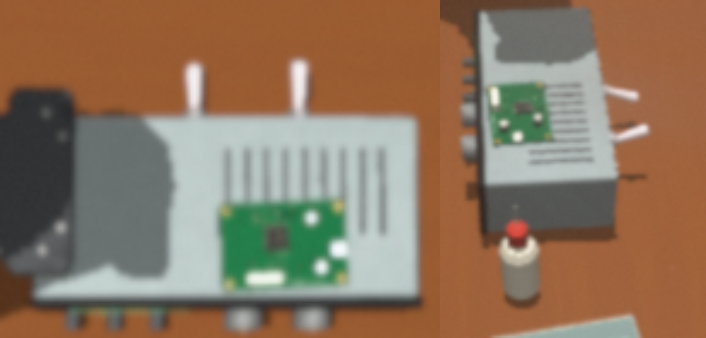

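The side view shows the left bat sloping down, its tip 7 px lower (about 20 mm, so fully down). The right bat is still up at (648,130), and the board and bottle are where they were.

```bash
python3 -c "
from plant import ctrl
print(ctrl.close_job())"
```

```text
the job is handed in; nothing more can be done
None
```

The left toggle is switched fully down and the right one is still up. The board and bottle were not disturbed, the arm is clear, and the job was handed in at about 10 s on the robot's clock.

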